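# Shingle four cover plates into the kit tray in fitting order

## Robot

A 7-joint arm with a two-finger parallel gripper is mounted at the origin on the work surface. World frame = base frame: x ahead of the robot, y to its left, z up, the work surface at z = 0. Lengths are in m, angles in rad, forces in N, time in s.
With the tool pointing down it reaches from about 0.425 to 1.025 m from the base axis. Payload 3.6 kg.
Tool frame: the origin (TCP) lies midway between the tips of the shut fingers; the grasp point (between the pads) lies 19 mm behind it; z points along the fingers, y is the line along which they close (so a half turn about z gives the same grasp; the last joint's range is limited). The gripper opens to 85 mm and grips with 20 to 120 N. Pads are 22 mm wide; open, the fingers measure 114 mm over their backs; the gripper's body (76 mm by 85 mm) begins 54 mm behind the grasp point. The pads swing forward as they close: fully open they stand 13 mm farther back than shut.
Start: joints at [-1.25, 0.591, 0.048, 1.609, -0.033, 0.943, -0.034], TCP at [0.292, 0.664, 0.231] pointing down, gripper open.
Joint ranges: [-2.69, 2.69], [-0.47, 2.24], [-1.27, 1.36], [0.19, 2.51], [-1.53, 4.68], [0.08, 2.07], [-3.09, 3.09]. Speed limits (rad/s): [2.57, 2.57, 3.14, 3.14, 3.14, 3.14, 3.14].

## Interface

Orientations are given as a unit quaternion [x, y, z, w].
In Python, from cell import read_state, capture, camera_params, hand_in, search_frame gives the robot as it stands.
- The arm moves only by the tool arm_command, never from a script. Its argument "plan" is one flat list of numbers, 6 for each row, row after row: the shift along the tool's x, y, z as a fraction of full scale, then the turn, a rotation vector about the tool's x, y, z as a fraction of full scale. A call has 1 to 10 rows; each row shifts and turns the commanded pose from where the row before left it, along the tool's axes as they then stand; what a row does not reach is not made up. Full scale, the value 1, is 0.15 m for a shift and 45 degrees for a turn. A row lasts 1/8 s, in which the tool goes at most 62.5 mm and 10.7 degrees, less where a joint would pass 70% of its speed; a pose out of reach is approached as far as the arm can. A call with a number of a shift or a turn outside -1 to 1 is refused whole. A call with a gripper value outside its range is refused whole. "claw" is the closure, from 0 (fully open) to 1 (shut), set as the call begins (left out, the last holds). The fingers move at their own pace and stop on an object; "grip_force" is the grip in N (left out, the last holds). Time passes only in rows, so rows that do not move let the fingers close. It gives the time, the measured TCP pose, the force, the opening and the grip force at its end, in the units of the state.
- read_state(): the state, without advancing time (a new reading comes with each control period).
- capture(name): name is "scene" or "side" or "wrist"; returns the picture (384x512x3 uint8, red, green, blue); there is no depth.
- camera_params(name): a dict with "camera_matrix" (3x3 intrinsics, pixels), "eye" and "orientation" of the camera in the world; the wrist camera has in their place "hand_eye" (4x4, takes a point from camera to tool coordinates, whose origin is the TCP and whose axes are the flange's). Camera axes: x right, y down, z forward; pixel columns grow to the right and rows downward; lengths in m; the calibration is good to about 2 mm. A picture is of the moment at which its call begins: read the wrist's pose just before it. camera_params takes no time and is no camera call.
- hand_in(): hands the job in; it is judged then, once.
Trained networks look in the newest picture that a camera, given by its name, has taken for a name from the list of things; names that differ only in an ending like _2 or _b are one class to them, and where a whole thing is asked for, a point or a joint stands for the part that bears it (a point fixed in the world has none). Each returns a list of dicts, best first, with "p" (0 to 1); they miss things now and then, are a little off and sometimes report something else, mostly with a low value. They report only what shows in the picture. A call takes as long as a camera call.
- search_frame(thing, camera): "centre" ([column, row] in pixels, amid what is visible of it).
The state is a dict: "time": time; "joint_pos": joint angles; "qd": joint speeds; "tau": joint torques, N m; "position": TCP position; "tool_rot": TCP orientation; "ft_force": force on the tool from outside, world axes, zero at the start; "wrist_torque": the same for the moment, N m; "opening": opening from 0.0 (shut) to 1.0 (fully open); "gripper_force": force on a finger pad.
Only numpy, scipy, OpenCV 4.12 (cv2) and the standard library are available. Lean on these libraries where they do the work, as an engineer would, in place of code of your own. Each camera call takes 0.05 s, during which the arm holds its last target. There are 200 camera calls.

## Task

Lay the four cover plates, marked faces up, in one straight row along the blue kit tray, overlapped like roof tiles in the order white, yellow, green, red: the white-marked one flat with its marked end up to the yellow stop, then each next one, marked end towards the stop, lying on the plain end of the one before with about a third of a plate's length overlapped and its own plain end down on the tray floor. Lay them down without dropping them, and leave everything else on the bench where it is.

Things in the scene. Friction and masses are not known exactly. Their poses are not given: they have to be found in the camera images.
- tray_floor (a point): blue sheet-metal kit tray fixed to the bench, flat inner floor 360 mm long (along this frame's x) and 130 mm wide (y), floor 4 mm above the bench, side lips and far end lip 10 mm above the floor and 4 mm thick. This point is the centre of the inner floor, on its surface; x points along the tray away from the yellow stop, z up
- tray_stop (a point): inner face of the tray's yellow end stop (upright wall 130 mm wide, 32 mm above the tray floor, 4 mm thick), at its middle, at floor height; same axes as tray_floor, the tray lies to its +x
- white_center (a point): flat black rigid plastic cover plate with a white paint dab: 110 mm long (x), 60 mm wide (y), 8 mm thick (z), 45 to 80 g. This point is its centre, half-way through its thickness; x points from the marked end to the plain end, z out of the marked face (up). The dab, 24 mm across, is on the upper face 36 mm from the centre towards -x; at the start it lies flat across the top of the green-marked cover, so its underside is 8 mm above the bench
- yellow_center (a point): flat black rigid plastic cover plate with a yellow paint dab: 110 mm long (x), 60 mm wide (y), 8 mm thick (z), 45 to 80 g. This point is its centre, half-way through its thickness; x points from the marked end to the plain end, z out of the marked face (up). The dab, 24 mm across, is on the upper face 36 mm from the centre towards -x; at the start it lies flat on the bench, marked face up
- yellow_tip (a point): middle of the lower edge of the plain end of the yellow-marked cover: 55 mm along x and 4 mm below its centre; same axes
- green_center (a point): flat black rigid plastic cover plate with a green paint dab: 110 mm long (x), 60 mm wide (y), 8 mm thick (z), 45 to 80 g. This point is its centre, half-way through its thickness; x points from the marked end to the plain end, z out of the marked face (up). The dab, 24 mm across, is on the upper face 36 mm from the centre towards -x; at the start it lies flat on the bench, marked face up under the white-marked cover
- green_tip (a point): middle of the lower edge of the plain end of the green-marked cover: 55 mm along x and 4 mm below its centre; same axes
- red_center (a point): flat black rigid plastic cover plate with a red paint dab: 110 mm long (x), 60 mm wide (y), 8 mm thick (z), 45 to 80 g. This point is its centre, half-way through its thickness; x points from the marked end to the plain end, z out of the marked face (up). The dab, 24 mm across, is on the upper face 36 mm from the centre towards -x; at the start it lies flat on the bench, marked face up
- red_tip (a point): middle of the lower edge of the plain end of the red-marked cover: 55 mm along x and 4 mm below its centre; same axes
- can_center (a point): paint spray can, red with a white band and white cap, round, 52 mm across and 156 mm tall, standing upright; a bystander to be left where it is. Point at its centre
- tape_center (a point): blue roll of insulating tape lying flat, 58 mm across, 24 mm high; a bystander to be left where it is. Point at its centre
- scanner_center (a point): grey and black hand-held bar-code scanner lying on the bench, about 170 mm long, 65 mm wide, 50 mm high; a bystander to be left where it is. Point at its centre
- wrench_center (a point): steel combination wrench lying flat, 180 mm long; a bystander to be left where it is. Point at its centre
- screwdriver_center (a point): screwdriver lying flat, 200 mm long; a bystander to be left where it is. Point at its centre
- bin_center (a point): small open green bin of clips, 110 x 90 x 55 mm high; a bystander to be left where it is. Point at its centre
- measure_center (a point): yellow tape measure, 80 x 70 x 43 mm high; a bystander to be left where it is. Point at its centre

How it is judged:
On the way, in this order (a step that is already met when the one before it is completed fails the run):
1. the white-marked cover lies flat in the tray, marked end at the yellow stop, let go (x of tray_stop in the frame of white_center below 0 m and x of white_center in the frame of tray_floor between -0.128 and -0.1 m and y of white_center in the frame of tray_floor between -0.025 and 0.025 m and z of white_center in the frame of tray_floor below 0.009 m and angle between white_center's own z axis and vertical below 0.05 rad and angle between the y axis of white_center and the y axis of tray_floor, either way round below 0.14 rad and contact force between the fingers and cover_white below 0.1 N and linear speed of cover_white below 0.02 m/s), for 0.2 s.
2. the yellow-marked cover is shingled on the white-marked one and let go (x of yellow_center in the frame of white_center between 0.06 and 0.088 m and x of white_center in the frame of yellow_center below -0.055 m and y of yellow_center in the frame of white_center between -0.015 and 0.015 m and z of yellow_center in the frame of white_center above 0.003 m and z of yellow_tip in the frame of tray_floor below 0.005 m and angle between the y axis of yellow_center and the y axis of tray_floor, either way round below 0.14 rad and contact force between the fingers and cover_yellow below 0.1 N and linear speed of cover_yellow below 0.02 m/s), for 0.2 s.
3. the green-marked cover is shingled on the yellow-marked one and let go (x of green_center in the frame of yellow_center between 0.06 and 0.088 m and x of yellow_center in the frame of green_center below -0.055 m and y of green_center in the frame of yellow_center between -0.015 and 0.015 m and z of green_center in the frame of yellow_center above 0.003 m and z of green_tip in the frame of tray_floor below 0.005 m and angle between the y axis of green_center and the y axis of tray_floor, either way round below 0.14 rad and contact force between the fingers and cover_green below 0.1 N and linear speed of cover_green below 0.02 m/s), for 0.2 s.
4. the red-marked cover is shingled on the green-marked one and let go (x of red_center in the frame of green_center between 0.06 and 0.088 m and x of green_center in the frame of red_center below -0.055 m and y of red_center in the frame of green_center between -0.015 and 0.015 m and z of red_center in the frame of green_center above 0.003 m and z of red_tip in the frame of tray_floor below 0.005 m and angle between the y axis of red_center and the y axis of tray_floor, either way round below 0.14 rad and contact force between the fingers and cover_red below 0.1 N and linear speed of cover_red below 0.02 m/s), for 0.2 s.
At the end, for the whole second after the job is handed in: White flat, marked end 0-25 mm from the stop, within 25 mm of the centre line. Each next plate on the one before: overlap 22-50 mm, within 15 mm sideways, plain end within 5 mm of the tray floor, marked end to the stop. All square within 0.14 rad, let go, at rest (all of step 1 and all of step 2 and all of step 3 and all of step 4); the robot touches nothing.
It fails at once if a bystander on the bench is shoved more than 20 mm or knocked over (distance of any of can_center, tape_center, scanner_center, wrench_center, screwdriver_center, bin_center, measure_center from where it was at the start of the episode above 0.02 m).
It fails at once if a cover is dropped or thrown (moves faster than 0.7 m/s with no finger on it) ((contact force between the fingers and cover_white below 0.02 N and linear speed of cover_white above 0.7 m/s) or (contact force between the fingers and cover_yellow below 0.02 N and linear speed of cover_yellow above 0.7 m/s) or (contact force between the fingers and cover_green below 0.02 N and linear speed of cover_green above 0.7 m/s) or (contact force between the fingers and cover_red below 0.02 N and linear speed of cover_red above 0.7 m/s)).
It also fails if it takes over 72 s, if anything falls off the work surface, if the arm or the gripper's body presses on something with over 40 N, if the wrist force passes 120 N, or if a joint passes its speed limit or range.

## Working session

There is one attempt and no reset: what is moved stays moved. The work goes in short steps, Python scripts to look and compute and a tool call to move; the robot and the scene stay as the last step left them, time stands still between calls to the robot, and variables do not carry over. Pictures are saved under pics/ and viewed, at most 10 in all, crops included, and the job is handed in when it is done.

Besides the shell and the picture viewer there is one more tool, called after "Call:" as name(argument=value, ...) on one line, values as JSON. arm_command: Moves the arm, as the interface text tells. Its arguments: {"type":"object","properties":{"plan":{"type":"array"},"claw":{"type":"number"},"grip_force":{"type":"number"}},"required":["plan"]}

```bash
mkdir -p pics; ls
cat > h.py <<'E'
import numpy as np,cv2
from cell import read_state,capture,camera_params,hand_in,search_frame
from scipy.spatial.transform import Rotation as R
def cam(name,st=None):
    p=camera_params(name);K=np.array(p["camera_matrix"])
    if "hand_eye" in p:
        st=st or read_state();T=np.eye(4);T[:3,:3]=R.from_quat(st["tool_rot"]).as_matrix();T[:3,3]=st["position"]
        T=T@np.array(p["hand_eye"]);return K,T[:3,:3],T[:3,3]
    o=np.array(p["orientation"]);Rm=o if o.shape==(3,3) else R.from_quat(o).as_matrix()
    return K,Rm,np.array(p["eye"])
def ray(c,uv):
    K,Rm,e=c;d=Rm@np.linalg.solve(K,[uv[0],uv[1],1.]);return e,d/np.linalg.norm(d)
def onz(c,uv,z):
    e,d=ray(c,uv);return e+d*(z-e[2])/d[2]
def tri(*rs):
    A=0;b=0
    for e,d in rs:
        P=np.eye(3)-np.outer(d,d);A=A+P;b=b+P@e
    return np.linalg.solve(A,b)
def proj(c,X):
    K,Rm,e=c;q=K@(Rm.T@(np.asarray(X)-e));return q[:2]/q[2]
def save(img,n): cv2.imwrite("pics/"+n,cv2.cvtColor(img,cv2.COLOR_RGB2BGR))
E
python3 - <<'E'
from h import *
np.set_printoptions(precision=4,suppress=True)
for n in("scene","side","wrist"):
    save(capture(n),n+"0.png")
    print(n,camera_params(n))
a=cv2.imread("pics/scene0.png");b=cv2.imread("pics/side0.png")
cv2.imwrite("pics/s0.png",np.hstack([a,b])[:, :])
for t in["white_center","yellow_center","green_center","red_center","tray_stop","tray_floor","can_center","bin_center","scanner_center","measure_center","tape_center"]:
  for n in("scene","side"):
    r=search_frame(t,n);print(t,n,[(np.round(q["centre"],1).tolist(),round(q["p"],2)) for q in r[:2]])
s=read_state();print(s)
E
```

```text
pics
scene {'camera_matrix': array([[463.7738,   0.    , 264.2082],
       [  0.    , 463.7738, 193.773 ],
       [  0.    ,   0.    ,   1.    ]]), 'eye': array([ 1.2594, -0.2249,  1.1987]), 'orientation': array([ 0.7729,  0.5687, -0.1602, -0.2315])}
side {'camera_matrix': array([[457.7619,   0.    , 259.3176],
       [  0.    , 457.7619, 190.7143],
       [  0.    ,   0.    ,   1.    ]]), 'eye': array([ 0.4879, -0.9023,  1.1935]), 'orientation': array([ 0.9398, -0.0499,  0.0232, -0.3374])}
wrist {'camera_matrix': array([[277.7597,   0.    , 253.8258],
       [  0.    , 277.7597, 189.5773],
       [  0.    ,   0.    ,   1.    ]]), 'hand_eye': array([[ 0.0004, -0.9645, -0.264 ,  0.0657],
       [ 1.    ,  0.0003,  0.0007, -0.0002],
       [-0.0006, -0.264 ,  0.9645, -0.1423],
       [ 0.    ,  0.    ,  0.    ,  1.    ]])}
white_center scene [([272.5, 217.0], 0.64), ([277.1, 238.9], 0.53)]
white_center side [([271.2, 197.8], 0.64)]
yellow_center scene [([339.4, 202.9], 0.94)]
yellow_center side [([262.7, 153.8], 0.66), ([281.9, 206.3], 0.59)]
green_center scene [([269.7, 235.4], 0.7), 
[... 691 characters left out ...]
310.2, 322.8], 0.71), ([278.7, 280.9], 0.55)]
tape_center scene [([309.4, 214.7], 0.84), ([226.0, 221.3], 0.38)]
tape_center side [([263.4, 181.1], 0.59), ([260.8, 117.3], 0.34)]
{'time': 1.25, 'joint_pos': array([-1.2495,  0.5912,  0.0483,  1.6085, -0.0333,  0.9427, -0.0337]), 'qd': array([-0.0017,  0.0016, -0.0004, -0.0011, -0.0004,  0.0001, -0.0002]), 'tau': array([  0.0016, -54.8641,   1.5464, -19.8544,   0.0092,   0.0015,
        -0.    ]), 'position': array([0.2921, 0.6635, 0.2313]), 'tool_rot': array([0.2058, 0.9786, 0.    , 0.    ]), 'ft_force': array([-0.5348,  0.0712, -0.3163]), 'wrist_torque': array([ 0.0203, -0.0312,  0.0423]), 'gripper_force': 0.0, 'opening': 1.0025995871850002}
```

View pics/scene0.png

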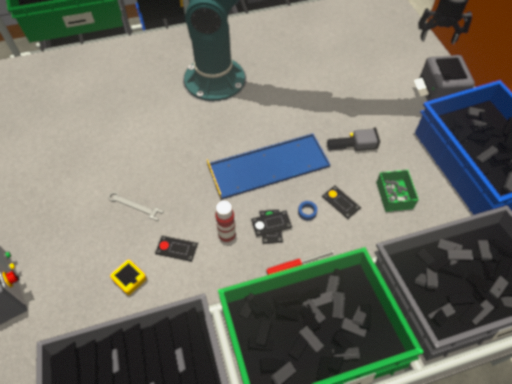

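View pics/side0.png

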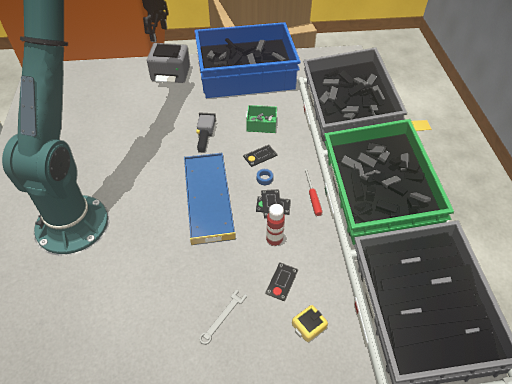

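Both views show the tray mid-bench, with its yellow stop at scene (212,178) and side (210,238). The four plates are at scene (176,247), (270,225) for the crossed pair, and (341,202). I'll locate the dabs and tray corners by colour.

```bash
cat > m.py <<'E'
from h import *
np.set_printoptions(precision=4,suppress=True)
C={}
for n in("scene","side"):
    im=cv2.cvtColor(cv2.imread(f"pics/{n}0.png"),cv2.COLOR_BGR2HSV);c=cam(n);C[n]=c
    H,S,V=[im[...,i].astype(int) for i in range(3)]
    masks=dict(red=((H<8)|(H>172))&(S>140)&(V>100),yellow=(H>20)&(H<35)&(S>130)&(V>120),green=(H>45)&(H<85)&(S>100)&(V>60),white=(S<40)&(V>215),blue=(H>100)&(H<120)&(S>120)&(V>60))
    for k,m in masks.items():
        nn,l,st,ce=cv2.connectedComponentsWithStats(m.astype(np.uint8))
        for i in range(1,nn):
            a=st[i,4];p=onz(c,ce[i],0.008)
            if (8<a<6000) and .4<np.hypot(p[0],p[1])<.95 and abs(p[1])<.6:
                print(n,k,a,ce[i].round(1),p.round(4)[:2])
                if k=="blue" and a>1000:
                    cn=max(cv2.findContours((l==i).astype(np.uint8),0,2)[0],key=cv2.contourArea)
                    q=cv2.approxPolyDP(cn,6,True)[:,0];print(" corners",[ (u.tolist(),onz(c,u,.010)[:2].round(3).tolist()) for u in q])
# annotated crops
a=cv2.imread("pics/scene0.png")[170:280,140:400];b=cv2.imread("pics/side0.png")[135:315,170:330]
cv2.imwrite("pics/crop.png",np.vstack([cv2.resize(a,None,fx=3,fy=3,interpolation=2)[:, :780],np.zeros((1,780,3),np.uint8)]))
E
python3 m.py
```

```text
scene red 59 [224.8 220.4] [ 0.5913 -0.1152]
scene red 76 [163.7 245.1] [ 0.6182 -0.3015]
scene red 198 [283.9 265.7] [0.7788 0.0043]
scene yellow 12 [351.2 134.3] [0.3969 0.3725]
scene yellow 14 [209.2 166.9] [ 0.3897 -0.1123]
scene yellow 14 [217.5 188.8] [ 0.4774 -0.108 ]
scene yellow 61 [332.3 193.5] [0.5965 0.2233]
scene yellow 486 [128.6 278.1] [ 0.6885 -0.4112]
scene green 3181 [62.6 16.7] [-0.5011 -0.4933]
scene green 769 [398.8 190.3] [0.6459 0.424 ]
scene green 22 [268.8 212.6] [0.6041 0.0164]
scene green 5576 [330.8 311.6] [0.9387 0.08  ]
scene white 160 [223.3 207. ] [ 0.5455 -0.1075]
scene white 33 [259.1 224.7] [ 0.6347 -0.0232]
scene blue 72 [140.2  14.9] [-0.4253 -0.1956]
scene blue 3666 [268.7 165.4] [0.4387 0.0694]
 corners [([328, 164], [0.49, 0.251]), ([309, 136], [0.364, 0.234]), ([212, 166], [0.39, -0.103]), ([225, 196], [0.511, -0.093])]
scene blue 91 [307.  209.4] [0.6271 0.1293]
side red 179 [315.1 201.9] [0.7844 0.0027]
side red 60 [275.  220.2] [ 0.6431 -0.0575]
side red 12 [272.6 227.1] [ 0.6321 -0.0832]
side red 55 [276.8 290.6] [ 0.6161 -0.3028]
side yellow 10 [197.9 130.8] [0.4092 0.3822]
side yellow 31 [251. 158.] [0.5938 0.2222]
side yellow 92 [225.8 236. ] [ 0.4834 -0.1015]
side yellow 267 [311.9 322.8] [ 0.6981 -0.4079]
side green 635 [261.  119.1] [0.6523 0.4241]
side green 21 [260.5 203.5] [0.6046 0.0142]
side white 1618 [343.1 235.4] [ 0.8466 -0.137 ]
side white 121 [276.1 209.1] [ 0.6527 -0.0139]
side white 14 [234.  294.4] [ 0.494  -0.3016]
side white 14 [241.3 298.7] [ 0.5134 -0.3171]
side white 146 [221.9 316.8] [ 0.4562 -0.3649]
side white 15 [206.3 335.8] [ 0.4119 -0.414 ]
side blue 2971 [208.3 194.3] [0.4359 0.0707]
 corners [([221, 154], [0.489, 0.251]), ([185, 159], [0.36, 0.239]), ([189, 220], [0.371, -0.03]), ([207, 231], [0.426, -0.078]), ([200, 235], [0.404, -0.091]), ([233, 231], [0.507, -0.087])]
side blue 64 [263.8 175. ] [0.63   0.1372]
```

View pics/crop.png

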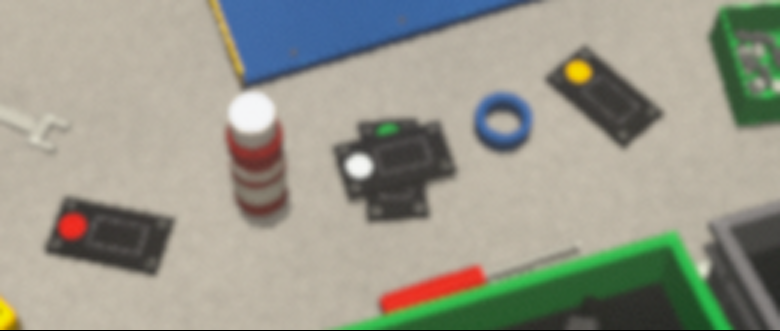

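```bash
cat >> h.py <<'E'
def plan(pos,yaw,n,tilt=0.,st=None,start=None):
    """constant tool-frame row that in n rows takes current TCP pose to pos, tool x at yaw (deg), tilt about tool y (deg)"""
    st=st or read_state();p0=np.array(st["position"]);R0=R.from_quat(st["tool_rot"])
    Rt=R.from_euler("z",yaw,degrees=True)*R.from_matrix(np.diag([1.,-1,-1]))*R.from_euler("y",tilt,degrees=True)
    w=(R0.inv()*Rt).as_rotvec();M=0
    for k in range(n): M=M+(R0*R.from_rotvec(w*k/n)).as_matrix()
    s=np.linalg.solve(M,np.asarray(pos)-p0)
    print("t %.2f"%st["time"],"row x%d"%n,(np.r_[s/.15,w/n/(np.pi/4)]).round(3).tolist())
E
python3 - <<'E'
from h import *
np.set_printoptions(precision=4,suppress=True)
c=cam("scene")
Q=dict(white=([(335,147),(352,200),(440,122),(456,175)],.016),yellow=([(545,78),(587,45),(627,147),(662,113)],.008),red=([(65,197),(45,252),(175,215),(157,274)],.008),green=([(360,122),(418,120),(368,220),(430,216)],.008),)
for k,(q,z) in Q.items():
    X=np.array([onz(c,(140+u/3,170+v/3),z) for u,v in q]);d=X[2:].mean(0)-X[:2].mean(0)
    print(k,X.mean(0),np.degrees(np.arctan2(d[1],d[0])),np.linalg.norm(d))
plan([.645,.02,.20],80,10)
plan([.645,.02,.20],80,12)
E
```

```text
white [0.6463 0.0125 0.016 ] 88.1220394212095 0.1056431514913416
yellow [0.6323 0.239  0.008 ] 24.264234082228644 0.1080563704951201
red [ 0.6382 -0.268   0.008 ] 61.798780764687095 0.10828892205620227
green [0.6498 0.0095 0.008 ] -12.847625186419041 0.10763439018416787
t 1.25 row x10 [-0.526, -0.029, 0.021, 0.0, 0.0, 0.169]
t 1.25 row x12 [-0.439, -0.02, 0.017, 0.0, 0.0, 0.141]
```

Call:
arm_command(plan=[-0.377,-0.02,0.014,0,0,0.12,-0.377,-0.02,0.014,0,0,0.12,-0.377,-0.02,0.014,0,0,0.12,-0.377,-0.02,0.014,0,0,0.12,-0.377,-0.02,0.014,0,0,0.12,-0.377,-0.02,0.014,0,0,0.12,-0.377,-0.02,0.014,0,0,0.12,-0.377,-0.02,0.014,0,0,0.12,-0.377,-0.02,0.014,0,0,0.12,-0.377,-0.02,0.014,0,0,0.12], claw=0, grip_force=40)

```text
time: 2.5
position: [0.6359, 0.2372, 0.2104]
tool_rot: [0.629, 0.777, 0.0, 0.0]
ft_force: [0.2, -0.0, 0.2]
opening: 1.0
gripper_force: 0.0
```

Call:
arm_command(plan=[-0.377,-0.02,0.014,0,0,0.12,-0.377,-0.02,0.014,0,0,0.12,-0.377,-0.02,0.014,0,0,0.12,-0.377,-0.02,0.014,0,0,0.12,0,0,0,0,0,0,0,0,0,0,0,0])

```text
time: 3.25
position: [0.6394, 0.0142, 0.202]
tool_rot: [0.762, 0.647, 0.0, -0.0]
ft_force: [0.6, 0.7, -1.3]
opening: 0.997
gripper_force: 0.0
```

Run:
```python
from h import *
s=read_state();print(s["time"],s["position"],R.from_quat(s["tool_rot"]).as_matrix()[:,0],s["joint_pos"].round(2))
save(capture("wrist"),"w1.png")
np.save("w1.npy",np.r_[s["position"],s["tool_rot"]])
```

```text
3.25 [0.63943122 0.01417492 0.20200874] [0.16244633 0.98671685 0.00101914] [-0.37  0.55  0.4   1.85 -0.29  0.81  0.02]
```

View pics/w1.png

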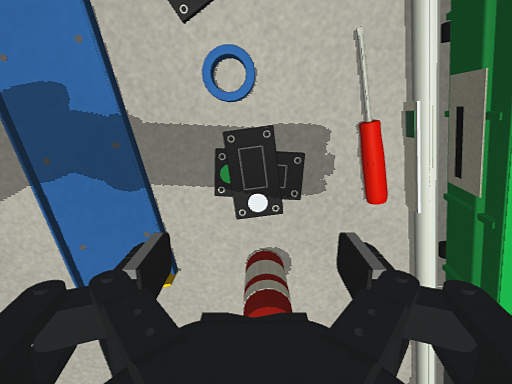

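The wrist view shows the white plate across green, with its dab at (258,203), holes at (228,138), (267,132), (242,213) and (276,208), and the can close behind at (267,280). I'll check the can clearance and triangulate.

```bash
cat > w.py <<'E'
from h import *
np.set_printoptions(precision=4,suppress=True)
v=np.load("w1.npy");cw=cam("wrist",dict(position=v[:3],tool_rot=v[3:]));cs=cam("scene");cd=cam("side")
im=cv2.cvtColor(cv2.imread("pics/w1.png"),cv2.COLOR_BGR2HSV)
m=((im[...,1]<40)&(im[...,2]>215)).astype(np.uint8);_,l,st,ce=cv2.connectedComponentsWithStats(m)
i=l[203,258];print("dab px",ce[i],st[i,4])
print("dab",tri(ray(cw,ce[i]),ray(cs,(259.1,224.7))),onz(cw,ce[i],.016))
H=np.array([onz(cw,u,.016) for u in[(242,213),(276,208),(228,138),(267,132)]])
d=H[2:].mean(0)-H[:2].mean(0);y=np.arctan2(d[1],d[0]);print("white",H.mean(0),np.degrees(y),np.linalg.norm(d))
cap=tri(ray(cs,(223.3,207)),ray(cd,(276.1,209.1)));print("cap",cap)
# tray edges in wrist: blue mask right edge
b=((im[...,0]>100)&(im[...,0]<120)&(im[...,1]>120)).astype(np.uint8)
pts=[]
for r in range(20,240,10):
    cols=np.where(b[r,:190])[0]
    if len(cols): pts.append(onz(cw,(cols.max(),r),.014)[:2])
pts=np.array(pts);f=cv2.fitLine(pts.astype(np.float32),cv2.DIST_HUBER,0,.01,.01).ravel();print("tray outer edge dir",np.degrees(np.arctan2(f[1],f[0])),f[2:])
for n,c in(("scene",cs),("side",cd)):print(n,[proj(c,[cap[0],cap[1],z]).round(1).tolist() for z in(0,.156)])
E
python3 w.py
```

```text
dab px [257.2121 202.3561] 264
dab [ 0.6386 -0.0251  0.0166] [ 0.6381 -0.0258  0.016 ]
white [0.6393 0.0102 0.016 ] 89.14723977696497 0.09396586585153453
cap [ 0.6325 -0.122   0.1526]
tray outer edge dir -86.97808 [0.5069 0.0862]
scene [[226.4, 234.1], [223.2, 206.4]]
side [[274.2, 238.8], [276.1, 208.3]]
```

Run:
```python
from h import *
plan([.639,.0115,.030],89.1,8)
```

```text
t 3.30 row x8 [-0.004, -0.0, 0.143, 0.0, -0.0, -0.023]
```

Call:
arm_command(plan=[-0.004,0,0.143,0,0,-0.023,-0.004,0,0.143,0,0,-0.023,-0.004,0,0.143,0,0,-0.023,-0.004,0,0.143,0,0,-0.023,-0.004,0,0.143,0,0,-0.023,-0.004,0,0.143,0,0,-0.023,-0.004,0,0.143,0,0,-0.023,-0.004,0,0.143,0,0,-0.023,0,0,0,0,0,0], claw=0.18)

```text
time: 4.42
position: [0.6375, 0.0103, 0.0285]
tool_rot: [0.713, 0.701, -0.001, -0.001]
ft_force: [0.4, 0.5, 0.4]
opening: 0.823
gripper_force: 0.0
```

Run:
```python
from h import *
s=read_state();print(s["time"],s["position"],s["opening"],s["ft_force"])
save(capture("wrist"),"w2.png")
plan([.639,.0115,.009],89.1,4)
```

```text
4.425 [0.63754478 0.01027599 0.02847291] 0.8226509834094393 [0.3681537  0.54419553 0.40714189]
t 4.47 row x4 [0.003, 0.001, 0.034, -0.0, -0.0, -0.001]
```

View pics/w2.png

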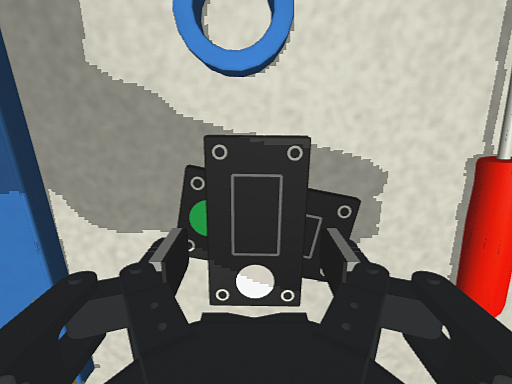

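The plate is centred between the fingers (edges about 207 and 303, fingers at 180 and 330), so I'm going down.

Call:
arm_command(plan=[0.004,0.001,0.04,0,0,0,0.004,0.001,0.04,0,0,0,0.004,0,0.04,0,0,0,0,0,0.03,0,0,0,0,0,0,0,0,0])

```text
time: 5.1
position: [0.6387, 0.0105, 0.0074]
tool_rot: [0.714, 0.7, -0.0, -0.0]
ft_force: [-0.6, 0.1, -0.2]
opening: 0.818
gripper_force: 0.0
```

Call:
arm_command(plan=[0,0,0,0,0,0,0,0,0,0,0,0,0,0,0,0,0,0,0,0,0,0,0,0], claw=1, grip_force=30)

```text
time: 5.6
position: [0.6393, 0.0104, 0.0081]
tool_rot: [0.714, 0.7, 0.0, 0.0]
ft_force: [-1.3, -0.7, 2.5]
opening: 0.687
gripper_force: 32.6
```

Call:
arm_command(plan=[0,0,-0.1,0,0,0,0,0,-0.3,0,0,0,0,0,-0.3,0,0,0,0,0,-0.1,0,0,0])

```text
time: 6.1
position: [0.6408, 0.0105, 0.1313]
tool_rot: [0.714, 0.7, 0.002, 0.002]
ft_force: [-0.4, -0.2, -0.5]
opening: 0.686
gripper_force: 32.8
```

Run:
```python
from h import *
a=cv2.imread("pics/scene0.png")[130:202,200:335];b=cv2.imread("pics/side0.png")[145:250,178:243]
a=cv2.resize(a,None,fx=3.7,fy=3.7,interpolation=2);b=cv2.resize(b,None,fx=4,fy=4,interpolation=2)
o=np.zeros((max(a.shape[0],b.shape[0]),a.shape[1]+b.shape[1],3),np.uint8);o[:a.shape[0],:a.shape[1]]=a;o[:b.shape[0],a.shape[1]:]=b
cv2.imwrite("pics/tray.png",o);print(a.shape,b.shape)
```

```text
(266, 500, 3) (420, 260, 3)
```

View pics/tray.png

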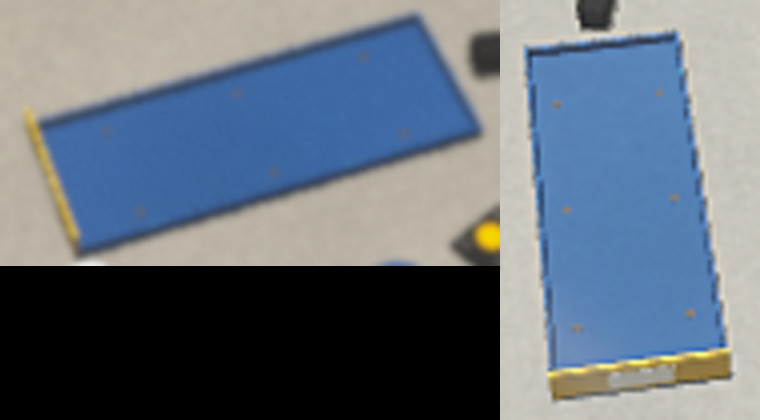

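Left crop (scene) shows the stop at u 25–78 and far corners at (418,14) and (482,132). Right crop (side) shows the stop top from (549,374) to (730,352), its base at (553,399) and (733,377), and far corners at (527,48) and (678,34). I'll fit the tray pose to these.

```bash
cat > tray.py <<'E'
from h import *
from scipy.optimize import least_squares
cs=cam("scene");cd=cam("side")
S=lambda u,v:(200+u/3.7,130+v/3.7);D=lambda u,v:(178+(u-500)/4,145+v/4)
O=[(cs,S(28,110),(-.182,.069,.036)),(cs,S(72,237),(-.182,-.069,.036)),(cs,S(418,14),(.184,.069,.014)),(cs,S(482,132),(.184,-.069,.014)),
(cd,D(527,48),(.184,.069,.014)),(cd,D(678,34),(.184,-.069,.014)),(cd,D(549,374),(-.182,.069,.036)),(cd,D(730,352),(-.182,-.069,.036)),(cd,D(553,399),(-.184,.069,0)),(cd,D(733,377),(-.184,-.069,0))]
def W(p,l): c,s=np.cos(p[2]),np.sin(p[2]);return np.array([p[0]+c*l[0]-s*l[1],p[1]+s*l[0]+c*l[1],l[2]])
f=lambda p:np.concatenate([proj(c,W(p,l))-uv for c,uv,l in O])
r=least_squares(f,[.437,.07,1.63],loss="huber")
print(r.x,np.degrees(r.x[2]),f(r.x).reshape(-1,2).round(1).tolist())
np.save("tray.npy",r.x)
E
python3 tray.py
python3 - <<'E'
from h import *
t=np.load("tray.npy");c,s=np.cos(t[2]),np.sin(t[2])
for lx in(-.113,-.04,.033,.106): print(lx,t[0]+c*lx,t[1]+s*lx,np.hypot(t[0]+c*lx,t[1]+s*lx))
lx=-.114+.001
plan([t[0]+c*lx,t[1]+s*lx,.06],np.degrees(t[2]),8)
E
```

```text
[0.43754896 0.06781562 1.61682225] 92.6370911876832 [[-1.6, -0.9], [-0.4, -0.1], [-0.2, -0.4], [-0.2, -0.7], [0.1, -0.7], [1.0, -1.3], [0.2, -0.4], [0.4, -0.5], [0.4, 0.4], [0.0, 0.3]]
-0.113 0.4427480511716974 -0.04506470993173263 0.4450355771144226
-0.04 0.43938934485932873 0.027857982639971378 0.44027157933788896
0.033 0.4360306385469601 0.10078067521167539 0.4475259347208729
0.106 0.43267193223459144 0.1737033677833794 0.4662379874301351
t 6.10 row x8 [-0.045, -0.166, 0.059, 0.001, -0.0, -0.01]
```

Call:
arm_command(plan=[-0.045,-0.166,0.059,0,0,-0.01,-0.045,-0.166,0.059,0,0,-0.01,-0.045,-0.166,0.059,0,0,-0.01,-0.045,-0.166,0.059,0,0,-0.01,-0.045,-0.166,0.059,0,0,-0.01,-0.045,-0.166,0.059,0,0,-0.01,-0.045,-0.166,0.059,0,0,-0.01,-0.045,-0.166,0.059,0,0,-0.01,0,0,0,0,0,0])

```text
time: 7.22
position: [0.4367, -0.0456, 0.0564]
tool_rot: [0.692, 0.722, -0.002, -0.002]
ft_force: [0.1, 0.1, -0.6]
opening: 0.686
gripper_force: 32.8
```

Run:
```python
from h import *
s=read_state();print(s["position"],s["joint_pos"].round(2))
t=np.load("tray.npy");c,s=np.cos(t[2]),np.sin(t[2]);lx=-.114
plan([t[0]+c*lx,t[1]+s*lx,.009],np.degrees(t[2]),6)
save(capture("wrist"),"w3.png")
```

```text
[ 0.43667769 -0.04556729  0.05635981] [-0.11  0.58  0.15  2.36 -0.36  0.23  0.41]
t 7.22 row x6 [-0.001, 0.007, 0.053, -0.001, -0.0, -0.001]
```

View pics/w3.png

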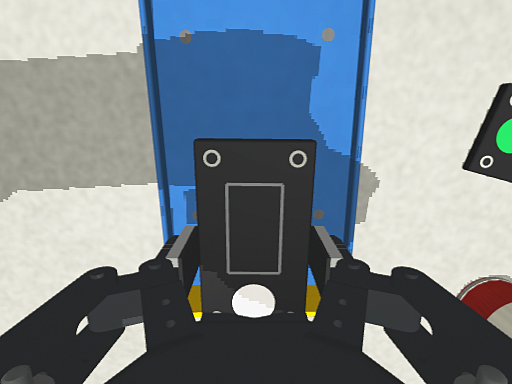

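The plate is square and centred in the tray, with its marked end just short of the stop (yellow at row ~300). Lowering.

Call:
arm_command(plan=[0,0.008,0.06,0,0,0,0,0.008,0.06,0,0,0,0,0.008,0.06,0,0,0,0,0.008,0.06,0,0,0,0,0.008,0.05,0,0,0,0,0,0.02,0,0,0,0,0,0.01,0,0,0,0,0,0,0,0,0])

```text
time: 8.28
position: [0.4463, -0.0449, 0.0091]
tool_rot: [0.691, 0.722, 0.0, 0.0]
ft_force: [-0.1, -0.6, -0.7]
opening: 0.687
gripper_force: 32.8
```

Call:
arm_command(plan=[0,-0.01,0.013,0,0,0,0,-0.01,0.013,0,0,0,0,0,0,0,0,0,0,0,0,0,0,0])

```text
time: 8.78
position: [0.4434, -0.045, 0.0051]
tool_rot: [0.691, 0.722, 0.0, 0.0]
ft_force: [-0.1, -0.4, -0.6]
opening: 0.686
gripper_force: 32.8
```

Call:
arm_command(plan=[0,0,0.01,0,0,0,0,0,0,0,0,0,0,0,0,0,0,0])

```text
time: 9.15
position: [0.4435, -0.045, 0.004]
tool_rot: [0.691, 0.722, 0.0, 0.0]
ft_force: [-0.5, 0.0, 4.7]
opening: 0.686
gripper_force: 33.4
```

Contact (4.7 N), so I'm releasing with a small opening, then rising.

Call:
arm_command(plan=[0,0,0,0,0,0,0,0,0,0,0,0,0,0,0,0,0,0,0,0,0,0,0,0], claw=0.18)

```text
time: 9.65
position: [0.4434, -0.045, 0.0035]
tool_rot: [0.691, 0.722, -0.0, -0.0]
ft_force: [0.3, 0.0, 0.2]
opening: 0.821
gripper_force: 0.0
```

Call:
arm_command(plan=[0,0,-0.1,0,0,0,0,0,-0.3,0,0,0,0,0,-0.4,0,0,0,0,0,-0.4,0,0,0,0,0,0,0,0,0])

```text
time: 10.28
position: [0.4461, -0.0451, 0.1884]
tool_rot: [0.691, 0.722, 0.004, 0.003]
ft_force: [0.2, 0.5, -0.9]
opening: 0.818
gripper_force: 0.0
```

```bash
cat > look.py <<'E'
from h import *
import sys
s=read_state();im=capture("wrist");save(im,sys.argv[1]);np.save("pose.npy",np.r_[s["position"],s["tool_rot"]]);c=cam("wrist",s)
print("t",s["time"],"pos",s["position"].round(4))
t=np.load("tray.npy");ct,st_=np.cos(t[2]),np.sin(t[2])
h=cv2.cvtColor(im,cv2.COLOR_RGB2HSV);H,S,V=[h[...,i].astype(int) for i in range(3)]
ms=dict(red=((H<8)|(H>172))&(S>140)&(V>80),yellow=(H>20)&(H<35)&(S>130)&(V>100),green=(H>45)&(H<85)&(S>100)&(V>60),white=(S<40)&(V>225),blue=(H>100)&(H<125)&(S>110)&(V>50),dark=(V<75)&(S<90))
for k,m in ms.items():
    _,l,q,ce=cv2.connectedComponentsWithStats(cv2.morphologyEx(m.astype(np.uint8),cv2.MORPH_OPEN,np.ones((3,3))))
    for i in range(1,len(q)):
        if not 120<q[i,4]<12000: continue
        if k=="blue" : continue
        P=onz(c,ce[i],.008);d=P[:2]-t[:2];ex=""
        if k=="dark":
            cn=max(cv2.findContours((l==i).astype(np.uint8),0,2)[0],key=cv2.contourArea)[:,0]
            for z in(.008,.012):
                X=np.array([onz(c,u,z)[:2] for u in cn]);rc=cv2.minAreaRect((X*1000).astype(np.float32));ex+=" rect z%g %s"%(z,[np.round(x,1) for x in rc])
            if min(rc[1])<30 or max(rc[1])>150:continue
        print(k,q[i,4],ce[i].round(1),P[:2].round(4),"tray",np.round([ct*d[0]+st_*d[1],-st_*d[0]+ct*d[1]],4),ex)
E
python3 look.py w4.png
```

```text
t 10.275 pos [ 0.4461 -0.0451  0.1884]
red 222 [391.6 224.8] [ 0.6246 -0.1055] tray [-0.1817 -0.1789] 
red 141 [410.6 245.1] [ 0.654  -0.1322] tray [-0.2098 -0.207 ] 
red 1157 [447.1 266.6] [ 0.7082 -0.161 ] tray [-0.241  -0.2598] 
yellow 1339 [247.1 229.4] [ 0.4437 -0.119 ] tray [-0.1869  0.0024] 
green 389 [397.  126.5] [0.6097 0.0144] tray [-0.0613 -0.1695] 
white 257 [249.1 202.6] [ 0.4449 -0.0836] tray [-0.1516 -0.0004] 
white 526 [500.  311.2] [ 0.7977 -0.2267] tray [-0.3108 -0.3462] 
dark 3181 [424.1 133.2] [0.6423 0.0083] tray [-0.0689 -0.2018]  rect z0.008 [array([642.5,   7. ]), array([ 59.5, 111.2]), np.float64(77.6)] rect z0.012 [array([640. ,   7.2]), array([ 58.8, 109.8]), np.float64(77.6)]
dark 2921 [250.1 167.4] [ 0.4443 -0.04  ] tray [-0.108  -0.0018]  rect z0.008 [array([444.4, -46. ]), array([ 59.2, 109.9]), np.float64(2.1)] rect z0.012 [array([444.4, -45.2]), array([ 58.4, 108.5]), np.float64(2.1)]
```

Run:
```python
from h import *
plan([.627,.237,.15],24,9)
```

```text
t 10.32 row x9 [0.263, 0.023, 0.027, 0.001, -0.001, 0.169]
```

Call:
arm_command(plan=[0.263,0.023,0.027,0.001,-0.001,0.169,0.263,0.023,0.027,0.001,-0.001,0.169,0.263,0.023,0.027,0.001,-0.001,0.169,0.263,0.023,0.027,0.001,-0.001,0.169,0.263,0.023,0.027,0.001,-0.001,0.169,0.263,0.023,0.027,0.001,-0.001,0.169,0.263,0.023,0.027,0.001,-0.001,0.169,0.263,0.023,0.027,0.001,-0.001,0.169,0.263,0.023,0.027,0.001,-0.001,0.169,0,0,0,0,0,0])

```text
time: 11.58
position: [0.6265, 0.2387, 0.1431]
tool_rot: [0.978, 0.21, -0.006, 0.001]
ft_force: [-1.2, 0.3, -0.8]
opening: 0.822
gripper_force: 0.0
```

```bash
python3 look.py w5.png
```

```text
t 11.575 pos [0.6265 0.2387 0.1431]
red 333 [504.1 121.5] [0.7795 0.0415] tray [-0.042  -0.3403] 
yellow 389 [255.9 213. ] [0.5948 0.2213] tray [ 0.1461 -0.1642] 
green 160 [429.9 267.9] [0.6154 0.0155] tray [-0.0604 -0.1753] 
dark 3920 [255.1 173.3] [0.6339 0.2398] tray [ 0.1627 -0.204 ]  rect z0.008 [array([627.8, 237. ]), array([109.7,  59.3]), np.float64(24.8)] rect z0.012 [array([628.7, 237.4]), array([108.1,  58.4]), np.float64(24.8)]
```

Run:
```python
from h import *
plan([.628,.237,.012],24.8,6)
```

```text
t 11.62 row x6 [0.004, 0.002, 0.146, -0.0, 0.003, -0.002]
```

Call:
arm_command(plan=[0.004,0.002,0.146,0,0.003,-0.002,0.004,0.002,0.146,0,0.003,-0.002,0.004,0.002,0.146,0,0.003,-0.002,0.004,0.002,0.146,0,0.003,-0.002,0.004,0.002,0.146,0,0.003,-0.002,0.004,0.002,0.146,0,0.003,-0.002,0,0,0,0,0,0,0,0,0,0,0,0])

```text
time: 12.62
position: [0.6297, 0.2367, 0.0145]
tool_rot: [0.977, 0.213, 0.003, -0.001]
ft_force: [0.4, -0.4, 1.0]
opening: 0.817
gripper_force: 0.0
```

Run:
```python
from h import *
s=read_state();print(s["position"],s["tool_rot"])
plan([.628,.237,-.002],24.8,3)
```

```text
[0.6296824  0.23670049 0.01454788] [ 0.97703823  0.21304433  0.00258364 -0.00131519]
t 12.62 row x3 [-0.003, -0.002, 0.037, -0.001, -0.002, -0.001]
```

Call:
arm_command(plan=[-0.003,-0.002,0.037,-0.001,-0.002,-0.001,-0.003,-0.002,0.037,-0.001,-0.002,-0.001,-0.003,-0.002,0.03,-0.001,-0.002,-0.001,0,0,0,0,0,0,0,0,0,0,0,0])

```text
time: 13.25
position: [0.6277, 0.237, -0.0013]
tool_rot: [0.977, 0.214, 0.0, 0.0]
ft_force: [0.3, 0.2, -0.2]
opening: 0.815
gripper_force: 0.0
```

Call:
arm_command(plan=[0,0,0,0,0,0,0,0,0,0,0,0,0,0,0,0,0,0,0,0,0,0,0,0], claw=1)

```text
time: 13.75
position: [0.628, 0.237, -0.0008]
tool_rot: [0.977, 0.214, 0.001, 0.0]
ft_force: [-1.4, -0.1, 4.9]
opening: 0.688
gripper_force: 32.7
```

Call:
arm_command(plan=[0,0,-0.1,0,0,0,0,0,-0.3,0,0,0,0,0,-0.2,0,0,0])

```text
time: 14.12
position: [0.628, 0.2371, 0.0907]
tool_rot: [0.977, 0.214, 0.001, 0.0]
ft_force: [0.6, 0.4, -0.1]
opening: 0.688
gripper_force: 32.7
```

```bash
cat >> h.py <<'E'
def tp(lx,z,yaw_off=0,n=8,tilt=-6.2,ly=0):
    t=np.load("tray.npy");c,s=np.cos(t[2]),np.sin(t[2])
    q=[t[0]+c*lx-s*ly,t[1]+s*lx+c*ly,z];st=read_state();d=np.array(st["position"])-[t[0],t[1],0]
    print("tgt",np.round(q,4),"now tray",np.round([c*d[0]+s*d[1],-s*d[0]+c*d[1],d[2]],4),"f",st["ft_force"].round(1))
    plan(q,np.degrees(t[2])+yaw_off,n,tilt)
E
python3 -c "
from h import *
tp(-.0395,.05,n=9)"
```

```text
tgt [0.4394 0.0284 0.05  ] now tray [ 0.1604 -0.198   0.0907] f [ 0.6  0.4 -0.1]
t 14.12 row x9 [-0.218, -0.028, 0.04, -0.009, -0.014, -0.168]
```

Call:
arm_command(plan=[-0.218,-0.028,0.04,-0.009,-0.014,-0.168,-0.218,-0.028,0.04,-0.009,-0.014,-0.168,-0.218,-0.028,0.04,-0.009,-0.014,-0.168,-0.218,-0.028,0.04,-0.009,-0.014,-0.168,-0.218,-0.028,0.04,-0.009,-0.014,-0.168,-0.218,-0.028,0.04,-0.009,-0.014,-0.168,-0.218,-0.028,0.04,-0.009,-0.014,-0.168,-0.218,-0.028,0.04,-0.009,-0.014,-0.168,-0.218,-0.028,0.04,-0.009,-0.014,-0.168,0,0,0,0,0,0])

```text
time: 15.38
position: [0.4373, 0.0254, 0.0494]
tool_rot: [0.69, 0.722, -0.04, 0.039]
ft_force: [-0.1, 1.1, -0.5]
opening: 0.688
gripper_force: 32.7
```

```bash
python3 look.py w6.png; python3 -c "
from h import *
tp(-.0395,.0125,n=6)"
```

```text
t 15.375 pos [0.4373 0.0254 0.0494]
yellow 1093 [253.9 302.4] [ 0.4421 -0.0611] tray [-0.129   0.0014] 
green 822 [492.1 229.6] [0.6098 0.0144] tray [-0.0613 -0.1697] 
white 442 [15.4  6.6] [0.3042 0.1375] tray [0.0758 0.13  ] 
white 294 [503.9  12.3] [0.5678 0.1466] tray [ 0.0727 -0.1337] 
white 129 [  3.9 278.1] [ 0.2456 -0.0464] tray [-0.1052  0.197 ] 
white 910 [ 21.4 297.7] [ 0.2541 -0.0655] tray [-0.1247  0.1894] 
white 1394 [119.9 353.1] [ 0.3255 -0.125 ] tray [-0.1875  0.1208] 
white 1557 [387.8 354.2] [ 0.5634 -0.1143] tray [-0.1877 -0.1174] 
dark 2921 [482.6 230.9] [0.6034 0.013 ] tray [-0.0624 -0.1632]  rect z0.008 [array([614.1,  14.2]), array([59.7, 60.2]), np.float64(77.7)] rect z0.012 [array([610. ,  16.3]), array([58.3, 58.8]), np.float64(77.7)]
dark 4320 [253.7 229.8] [0.4389 0.0061] tray [-0.0617  0.0015]  rect z0.008 [array([439.1,   3.3]), array([36.9, 70.5]), np.float64(2.8)] rect z0.012 [array([439. ,   5.6]), array([36. , 68.9]), np.float64(2.8)]
tgt [0.4394 0.0284 0.0125] now tray [-0.0407  0.0009  0.0494] f [ 0.6  0.3 -0.9]
t 15.43 row x6 [0.006, 0.001, 0.041, -0.0, 0.001, 0.0]
```

View pics/w6.png

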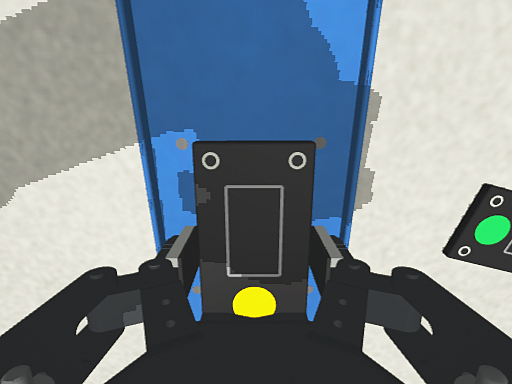

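Yellow is held square in the tray, its dab (253,302) towards the stop and tilted plain end down. Lowering.

Call:
arm_command(plan=[0.006,0.001,0.041,0,0.001,0,0.006,0.001,0.041,0,0.001,0,0.006,0.001,0.041,0,0.001,0,0.006,0.001,0.041,0,0.001,0,0.006,0.001,0.041,0,0.001,0,0.006,0.001,0.03,0,0.001,0,0,0,0,0,0,0,0,0,0,0,0,0])

```text
time: 16.42
position: [0.4396, 0.0296, 0.0134]
tool_rot: [0.688, 0.723, -0.037, 0.038]
ft_force: [-1.0, 0.9, -0.2]
opening: 0.686
gripper_force: 32.7
```

```bash
python3 -c "
from h import *
tp(-.0395,.0095,n=2)"
```

```text
tgt [0.4394 0.0284 0.0095] now tray [-0.0383 -0.0003  0.0134] f [-1.   0.9 -0.2]
t 16.43 row x2 [-0.003, -0.001, 0.013, -0.001, -0.001, 0.002]
```

Call:
arm_command(plan=[-0.005,-0.001,0.013,-0.001,-0.001,0.002,-0.003,-0.001,0.01,-0.001,-0.001,0.002,0,0,0,0,0,0,0,0,0,0,0,0])

```text
time: 16.92
position: [0.4393, 0.0281, 0.0101]
tool_rot: [0.689, 0.722, -0.037, 0.039]
ft_force: [-0.4, 0.3, -0.4]
opening: 0.687
gripper_force: 32.7
```

Call:
arm_command(plan=[0,0,0.008,0,0,0,0,0,0,0,0,0,0,0,0,0,0,0])

```text
time: 17.3
position: [0.4394, 0.028, 0.009]
tool_rot: [0.689, 0.722, -0.037, 0.039]
ft_force: [0.5, 0.2, 4.3]
opening: 0.688
gripper_force: 33.0
```

Call:
arm_command(plan=[0,0,0,0,0,0,0,0,0,0,0,0,0,0,0,0,0,0], claw=0.18)

```text
time: 17.68
position: [0.4392, 0.0279, 0.0088]
tool_rot: [0.689, 0.722, -0.038, 0.039]
ft_force: [-0.6, -0.6, 0.0]
opening: 0.823
gripper_force: 0.0
```

Call:
arm_command(plan=[0,0,-0.1,0,0,0,0,0,-0.3,0,0,0,0,0,-0.4,0,0.069,0,0,0,-0.4,0,0.069,0,0,0,0,0,0,0])

```text
time: 18.3
position: [0.4414, 0.0438, 0.1931]
tool_rot: [0.691, 0.723, 0.005, 0.002]
ft_force: [0.1, 0.2, -0.4]
opening: 0.82
gripper_force: 0.0
```

```bash
python3 look.py w7.png
python3 - <<'E'
from h import *
plan([.640,.007,.15],-12.4,12)
E
```

```text
t 18.3 pos [0.4414 0.0438 0.1931]
red 248 [508.  238.5] [ 0.7772 -0.0303] tray [-0.1137 -0.3348] 
red 533 [411.5 360.7] [ 0.6896 -0.2302] tray [-0.3093 -0.238 ] 
yellow 329 [250. 216.] [ 0.442  -0.0132] tray [-0.0812 -0.0007] 
yellow 1639 [247.8 291.5] [ 0.4435 -0.122 ] tray [-0.1899  0.0027] 
green 309 [385.9 200.3] [0.6096 0.0145] tray [-0.0612 -0.1694] 
white 228 [250.4 266.2] [ 0.4455 -0.0836] tray [-0.1516 -0.001 ] 
dark 2501 [410.7 204.9] [0.6417 0.0098] tray [-0.0674 -0.2012]  rect z0.008 [array([642.3,   7.9]), array([ 59.6, 111.3]), np.float64(77.7)] rect z0.012 [array([639.9,   9.2]), array([ 58.8, 110. ]), np.float64(77.7)]
t 18.35 row x12 [0.075, 0.107, 0.023, 0.0, -0.001, 0.194]
```

Call:
arm_command(plan=[0.09,0.128,0.027,0,0,0.232,0.09,0.128,0.027,0,0,0.232,0.09,0.128,0.027,0,0,0.232,0.09,0.128,0.027,0,0,0.232,0.09,0.128,0.027,0,0,0.232,0.09,0.128,0.027,0,0,0.232,0.09,0.128,0.027,0,0,0.232,0.09,0.128,0.027,0,0,0.232,0.09,0.128,0.027,0,0,0.232,0.09,0.128,0.027,0,0,0.232])

```text
time: 19.6
position: [0.6389, 0.012, 0.1453]
tool_rot: [0.995, -0.104, -0.002, 0.0]
ft_force: [-0.3, 0.2, -0.5]
opening: 0.821
gripper_force: 0.0
```

Call:
arm_command(plan=[0,0,0,0,0,0,0,0,0,0,0,0])

```text
time: 19.85
position: [0.6384, 0.0126, 0.1463]
tool_rot: [0.995, -0.101, -0.002, -0.0]
ft_force: [0.9, 0.6, 0.6]
opening: 0.818
gripper_force: 0.0
```

```bash
python3 look.py w8.png
python3 - <<'E'
from h import *
plan([.6415,.0075,.012],-12.4,6)
E
```

```text
t 19.85 pos [0.6384 0.0126 0.1463]
red 3554 [234.3  22.6] [7.848e-01 3.000e-04] tray [-0.0834 -0.3438] 
red 1829 [447.4 180.5] [ 0.5983 -0.1845] tray [-0.2595 -0.149 ] 
yellow 173 [403.7 355.1] [ 0.3795 -0.1271] tray [-0.1921  0.0669] 
green 410 [257.6 206.3] [0.6099 0.0141] tray [-0.0616 -0.1697] 
white 1583 [498.3 211.8] [ 0.5523 -0.2374] tray [-0.3102 -0.1006] 
dark 1702 [494.5 120.2] [ 0.6509 -0.2307] tray [-0.308  -0.1994]  rect z0.008 [array([ 651.3, -240.7]), array([50.4, 60. ]), np.float64(60.1)] rect z0.012 [array([ 652. , -237.3]), array([49.6, 59.2]), np.float64(60.1)]
dark 3911 [257.8 166.9] [0.6517 0.0054] tray [-0.0722 -0.211 ]  rect z0.008 [array([645.5,   6.6]), array([ 59.5, 109.8]), np.float64(77.3)] rect z0.012 [array([646.4,   6.4]), array([ 58.6, 108.2]), np.float64(77.3)]
t 19.90 row x6 [0.005, 0.005, 0.15, -0.0, 0.001, 0.003]
```

Call:
arm_command(plan=[0.009,0.006,0.15,0,0.001,0.003,0.009,0.006,0.15,0,0.001,0.003,0.009,0.006,0.15,0,0.001,0.003,0.009,0.006,0.15,0,0.001,0.003,0.009,0.006,0.15,0,0.001,0.003,0.009,0.006,0.15,0,0.001,0.003,0,0,0,0,0,0,0,0,0,0,0,0])

```text
time: 20.9
position: [0.6472, 0.0042, 0.0128]
tool_rot: [0.994, -0.109, 0.003, 0.0]
ft_force: [0.1, -0.6, 1.0]
opening: 0.82
gripper_force: 0.0
```

Run:
```python
from h import *
s=read_state();print(s["position"],s["ft_force"])
plan([.645,.0068,-.0012],-12.6,3)
```

```text
[0.64723738 0.00420717 0.01281742] [ 0.05987479 -0.59875945  1.03077731]
t 20.90 row x3 [-0.006, -0.005, 0.031, -0.0, -0.002, 0.0]
```

Call:
arm_command(plan=[-0.006,-0.005,0.031,0,-0.002,0,-0.006,-0.005,0.031,0,-0.002,0,-0.004,-0.005,0.026,0,-0.002,0,0,0,0,0,0,0,0,0,0,0,0,0])

```text
time: 21.52
position: [0.6451, 0.0072, -0.0006]
tool_rot: [0.994, -0.109, -0.0, -0.0]
ft_force: [0.9, 1.1, 0.4]
opening: 0.816
gripper_force: 0.0
```

Call:
arm_command(plan=[0,0,0,0,0,0,0,0,0,0,0,0,0,0,0,0,0,0,0,0,0,0,0,0], claw=1)

```text
time: 22.02
position: [0.6452, 0.0072, -0.0002]
tool_rot: [0.994, -0.109, 0.0, -0.0]
ft_force: [-0.9, 0.1, 5.2]
opening: 0.684
gripper_force: 32.4
```

Call:
arm_command(plan=[0,0,-0.1,0,0,0,0,0,-0.3,0,0,0,0,0,-0.2,0,0,0])

```text
time: 22.4
position: [0.6456, 0.0069, 0.0913]
tool_rot: [0.994, -0.109, 0.001, 0.0]
ft_force: [0.1, 0.0, 0.0]
opening: 0.683
gripper_force: 32.7
```

```bash
python3 -c "
from h import *
tp(.0335,.05,n=12)"
```

```text
tgt [0.436  0.1013 0.05  ] now tray [-0.0704 -0.205   0.0913] f [0.1 0.  0. ]
t 22.40 row x12 [-0.073, -0.128, 0.024, -0.01, -0.008, -0.195]
```

Call:
arm_command(plan=[-0.088,-0.154,0.029,-0.012,-0.01,-0.233,-0.088,-0.154,0.029,-0.012,-0.01,-0.233,-0.088,-0.154,0.029,-0.012,-0.01,-0.233,-0.088,-0.154,0.029,-0.012,-0.01,-0.233,-0.088,-0.154,0.029,-0.012,-0.01,-0.233,-0.088,-0.154,0.029,-0.012,-0.01,-0.233,-0.088,-0.154,0.029,-0.012,-0.01,-0.233,-0.088,-0.154,0.029,-0.012,-0.01,-0.233,-0.088,-0.154,0.029,-0.012,-0.01,-0.233,-0.088,-0.154,0.029,-0.012,-0.01,-0.233])

```text
time: 23.65
position: [0.4359, 0.1052, 0.0493]
tool_rot: [0.689, 0.723, -0.038, 0.037]
ft_force: [-0.4, 0.2, -0.4]
opening: 0.684
gripper_force: 32.7
```

Call:
arm_command(plan=[0,0,0,0,0,0,0,0,0,0,0,0])

```text
time: 23.9
position: [0.438, 0.1053, 0.0493]
tool_rot: [0.692, 0.72, -0.037, 0.037]
ft_force: [0.2, 0.2, -0.5]
opening: 0.688
gripper_force: 32.7
```

```bash
python3 -c "
from h import *
tp(.034,.0130,n=6)"
```

```text
tgt [0.436  0.1018 0.013 ] now tray [ 0.0375 -0.0022  0.0493] f [ 0.2  0.2 -0.5]
t 23.90 row x6 [0.0, -0.002, 0.041, -0.0, -0.001, -0.001]
```

Call:
arm_command(plan=[0,-0.002,0.041,0,-0.001,-0.001,0,-0.002,0.041,0,-0.001,-0.001,0,-0.002,0.041,0,-0.001,-0.001,0,-0.002,0.041,0,-0.001,-0.001,0,-0.002,0.041,0,-0.001,-0.001,0,-0.002,0.036,0,-0.001,-0.001,0,0,0,0,0,0,0,0,0,0,0,0])

```text
time: 24.9
position: [0.4345, 0.1009, 0.013]
tool_rot: [0.689, 0.722, -0.04, 0.038]
ft_force: [0.1, -0.2, 0.1]
opening: 0.686
gripper_force: 32.7
```

```bash
python3 -c "
from h import *
tp(.034,.0095,n=2)"
```

```text
tgt [0.436  0.1018 0.0095] now tray [0.0332 0.0015 0.013 ] f [ 0.1 -0.2  0.1]
t 24.90 row x2 [0.004, 0.005, 0.011, -0.003, 0.002, 0.001]
```

Call:
arm_command(plan=[0.004,0.005,0.011,-0.003,0.002,0.001,0.002,0.005,0.011,-0.003,0.002,0.001,0,0,0.005,0,0,0,0,0,0,0,0,0,0,0,0,0,0,0])

```text
time: 25.52
position: [0.436, 0.1017, 0.0095]
tool_rot: [0.69, 0.722, -0.037, 0.039]
ft_force: [-1.1, 0.4, 9.1]
opening: 0.685
gripper_force: 33.7
```

Call:
arm_command(plan=[0,0,0,0,0,0,0,0,0,0,0,0,0,0,0,0,0,0], claw=0.18)

```text
time: 25.9
position: [0.4358, 0.1014, 0.0087]
tool_rot: [0.69, 0.722, -0.037, 0.039]
ft_force: [-0.1, -0.4, 0.6]
opening: 0.819
gripper_force: 0.0
```

Call:
arm_command(plan=[0,0,-0.1,0,0,0,0,0,-0.3,0,0,0,0,0,-0.4,0,0.069,0,0,0,-0.4,0,0.069,0,0,0,0,0,0,0])

```text
time: 26.52
position: [0.438, 0.1176, 0.1931]
tool_rot: [0.691, 0.722, 0.006, 0.001]
ft_force: [0.1, -0.4, -1.2]
opening: 0.821
gripper_force: 0.0
```

```bash
python3 look.py w9.png
python3 - <<'E'
from h import *
plan([.634,-.268,.18],60,10)
E
```

```text
t 26.525 pos [0.438  0.1176 0.1931]
red 1038 [503.6 277. ] [ 0.7833 -0.0122] tray [-0.0958 -0.3417] 
red 206 [397.6 363.9] [ 0.6657 -0.162 ] tray [-0.24   -0.2173] 
yellow 291 [250.5 271.1] [ 0.4422 -0.0164] tray [-0.0844 -0.0008] 
green 328 [250.2 216.3] [0.4387 0.0606] tray [-0.0073 -0.0008] 
white 121 [251.2 312.3] [ 0.4459 -0.0805] tray [-0.1485 -0.0015] 
t 26.57 row x10 [-0.227, 0.185, 0.007, 0.001, -0.001, 0.072]
```

View pics/w9.png

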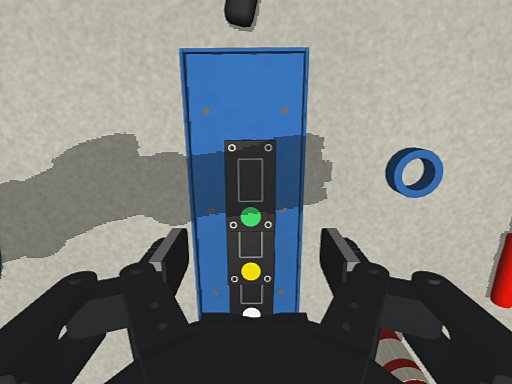

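White, yellow and green are shingled in line (dabs at (251,313), (250,271), (250,216)). Next is red.

Call:
arm_command(plan=[-0.227,0.185,0,0.001,-0.001,0.072,-0.227,0.185,0,0.001,-0.001,0.072,-0.227,0.185,0,0.001,-0.001,0.072,-0.227,0.185,0,0.001,-0.001,0.072,-0.227,0.185,0,0.001,-0.001,0.072,-0.227,0.185,0,0.001,-0.001,0.072,-0.227,0.185,0,0.001,-0.001,0.072,-0.227,0.185,0,0.001,-0.001,0.072,-0.227,0.185,0,0.001,-0.001,0.072,-0.227,0.185,0.1,0.001,-0.001,0.072])

```text
time: 27.82
position: [0.6338, -0.2686, 0.1722]
tool_rot: [0.865, 0.501, -0.006, -0.001]
ft_force: [0.7, -0.3, -0.2]
opening: 0.82
gripper_force: 0.0
```

Call:
arm_command(plan=[0,0,0.1,0,0,0,0,0,0.05,0,0,0,0,0,0,0,0,0])

```text
time: 28.2
position: [0.6324, -0.2653, 0.1491]
tool_rot: [0.864, 0.503, -0.006, -0.002]
ft_force: [-0.1, 0.6, -0.3]
opening: 0.818
gripper_force: 0.0
```

```bash
python3 look.py w10.png
python3 - <<'E'
from h import *
plan([.634,-.270,.012],60,6)
E
```

```text
t 28.2 pos [ 0.6324 -0.2653  0.1491]
red 1494 [144.1  34.7] [ 0.6115 -0.0976] tray [-0.1732 -0.1661] 
red 384 [258.8 215. ] [ 0.6168 -0.3031] tray [-0.3788 -0.162 ] 
yellow 293 [ 23.9 121.6] [ 0.461  -0.1014] tray [-0.1701 -0.0157] 
yellow 1101 [380.  247.5] [ 0.7159 -0.4035] tray [-0.4836 -0.2563] 
white 1285 [87.9  9.5] [ 0.5794 -0.0558] tray [-0.13  -0.136] 
dark 3707 [259.1 175.6] [ 0.6385 -0.265 ] tray [-0.3417 -0.1854]  rect z0.008 [array([ 634.8, -271.1]), array([109.2,  59.8]), np.float64(60.4)] rect z0.012 [array([ 635.3, -270.2]), array([107.7,  58.9]), np.float64(60.4)]
t 28.25 row x6 [-0.003, 0.004, 0.153, -0.002, 0.002, 0.001]
```

Call:
arm_command(plan=[-0.004,0.005,0.153,-0.002,0.002,0,-0.004,0.005,0.153,-0.002,0.002,0,-0.004,0.005,0.153,-0.002,0.002,0,-0.004,0.005,0.153,-0.002,0.002,0,-0.004,0.005,0.153,-0.002,0.002,0,-0.004,0.005,0.15,-0.002,0.002,0,0,0,0,0,0,0,0,0,0,0,0,0])

```text
time: 29.25
position: [0.6351, -0.2742, 0.0139]
tool_rot: [0.865, 0.502, 0.001, 0.002]
ft_force: [-0.0, 0.2, -0.4]
opening: 0.824
gripper_force: 0.0
```

Run:
```python
from h import *
s=read_state();print(s["position"],s["ft_force"])
plan([.6348,-.2713,-.0012],60.4,3)
```

```text
[ 0.63508892 -0.27421742  0.01388649] [-0.01697278  0.1771904  -0.41382307]
t 29.25 row x3 [0.005, -0.004, 0.034, 0.002, -0.0, -0.001]
```

Call:
arm_command(plan=[0.005,-0.004,0.034,0.002,0,-0.001,0.005,-0.004,0.034,0.002,0,-0.001,0.005,-0.003,0.029,0.002,0,-0.001,0,0,0,0,0,0,0,0,0,0,0,0])

```text
time: 29.88
position: [0.6344, -0.2713, -0.001]
tool_rot: [0.864, 0.503, -0.0, -0.001]
ft_force: [0.3, -0.1, 0.7]
opening: 0.824
gripper_force: 0.0
```

Call:
arm_command(plan=[0,0,0,0,0,0,0,0,0,0,0,0,0,0,0,0,0,0,0,0,0,0,0,0], claw=1)

```text
time: 30.38
position: [0.6348, -0.2715, -0.0005]
tool_rot: [0.864, 0.503, 0.0, -0.0]
ft_force: [-0.9, -0.2, 4.3]
opening: 0.687
gripper_force: 32.7
```

Call:
arm_command(plan=[0,0,-0.1,0,0,0,0,0,-0.35,0,0,0,0,0,-0.4,0,0,0,0,0,-0.4,0,0,0,0,0,-0.1,0,0,0])

```text
time: 31.0
position: [0.6366, -0.2729, 0.2069]
tool_rot: [0.865, 0.503, 0.002, 0.003]
ft_force: [-0.2, -0.5, -0.4]
opening: 0.689
gripper_force: 32.8
```

```bash
python3 -c "
from h import *
tp(.108,.19,n=10)"
```

```text
tgt [0.4326 0.1757 0.19  ] now tray [-0.3495 -0.1831  0.2069] f [-0.2 -0.5 -0.4]
t 31.00 row x10 [0.257, -0.212, -0.003, -0.003, -0.013, -0.072]
```

Call:
arm_command(plan=[0.257,-0.212,-0.003,-0.003,-0.013,-0.072,0.257,-0.212,-0.003,-0.003,-0.013,-0.072,0.257,-0.212,-0.003,-0.003,-0.013,-0.072,0.257,-0.212,-0.003,-0.003,-0.013,-0.072,0.257,-0.212,-0.003,-0.003,-0.013,-0.072,0.257,-0.212,-0.003,-0.003,-0.013,-0.072,0.257,-0.212,-0.003,-0.003,-0.013,-0.072,0.257,-0.212,-0.003,-0.003,-0.013,-0.072,0.257,-0.212,-0.003,-0.003,-0.013,-0.072,0.257,-0.212,-0.003,-0.003,-0.013,-0.072])

```text
time: 32.25
position: [0.4285, 0.1783, 0.1874]
tool_rot: [0.688, 0.724, -0.038, 0.035]
ft_force: [0.3, 0.3, -1.0]
opening: 0.683
gripper_force: 32.8
```

Call:
arm_command(plan=[0,0,0.1,0,0,0,0,0,0,0,0,0])

```text
time: 32.5
position: [0.4283, 0.1754, 0.172]
tool_rot: [0.688, 0.724, -0.039, 0.034]
ft_force: [0.3, 0.0, 0.1]
opening: 0.69
gripper_force: 32.8
```

```bash
python3 -c "
from h import *
tp(.1075,.03,n=7)"
```

```text
tgt [0.4326 0.1752 0.03  ] now tray [0.1079 0.0042 0.172 ] f [0.3 0.  0.1]
t 32.50 row x7 [0.014, 0.005, 0.134, -0.002, -0.001, 0.001]
```

Call:
arm_command(plan=[0.014,0.005,0.134,-0.002,-0.001,0.001,0.014,0.005,0.134,-0.002,-0.001,0.001,0.014,0.005,0.134,-0.002,-0.001,0.001,0.014,0.005,0.134,-0.002,-0.001,0.001,0.014,0.005,0.134,-0.002,-0.001,0.001,0.014,0.005,0.134,-0.002,-0.001,0.001,0.014,0.005,0.134,-0.002,-0.001,0.001,0,0,0,0,0,0,0,0,0,0,0,0])

```text
time: 33.62
position: [0.4359, 0.1753, 0.032]
tool_rot: [0.691, 0.721, -0.035, 0.041]
ft_force: [0.4, -0.9, -0.8]
opening: 0.687
gripper_force: 32.8
```

```bash
python3 -c "
from h import *
tp(.1075,.013,n=4)"
```

```text
tgt [0.4326 0.1752 0.013 ] now tray [ 0.1074 -0.0033  0.032 ] f [ 0.4 -0.9 -0.8]
t 33.62 row x4 [0.004, -0.006, 0.031, 0.002, -0.0, -0.001]
```

Call:
arm_command(plan=[0.004,-0.006,0.031,0.002,0,-0.001,0.004,-0.006,0.031,0.002,0,-0.001,0.004,-0.006,0.031,0.002,0,-0.001,0.004,-0.006,0.029,0.002,0,-0.001,0,0,0,0,0,0,0,0,0,0,0,0])

```text
time: 34.38
position: [0.4317, 0.176, 0.013]
tool_rot: [0.689, 0.722, -0.038, 0.038]
ft_force: [-0.1, -0.1, -0.9]
opening: 0.683
gripper_force: 32.8
```

```bash
python3 -c "
from h import *
tp(.1075,.0097,n=2)"
```

```text
tgt [0.4326 0.1752 0.0097] now tray [0.1083 0.0009 0.013 ] f [-0.1 -0.1 -0.9]
t 34.38 row x2 [-0.002, 0.003, 0.011, -0.001, -0.0, 0.0]
```

Call:
arm_command(plan=[-0.002,0.003,0.011,-0.001,0,0,-0.002,0.003,0.011,-0.001,0,0,0,0,0.003,0,0,0,0,0,0,0,0,0,0,0,0,0,0,0])

```text
time: 35.0
position: [0.4326, 0.1751, 0.0094]
tool_rot: [0.689, 0.722, -0.037, 0.039]
ft_force: [-0.1, 0.3, 0.1]
opening: 0.686
gripper_force: 32.8
```

Call:
arm_command(plan=[0,0,0.006,0,0,0,0,0,0,0,0,0,0,0,0,0,0,0])

```text
time: 35.38
position: [0.4326, 0.1751, 0.0091]
tool_rot: [0.689, 0.722, -0.037, 0.039]
ft_force: [-1.2, 0.2, 7.9]
opening: 0.688
gripper_force: 33.7
```

Call:
arm_command(plan=[0,0,0,0,0,0,0,0,0,0,0,0,0,0,0,0,0,0], claw=0.18)

```text
time: 35.75
position: [0.4326, 0.175, 0.0084]
tool_rot: [0.689, 0.722, -0.037, 0.039]
ft_force: [0.0, 0.0, -0.1]
opening: 0.821
gripper_force: 0.0
```

Call:
arm_command(plan=[0,0,-0.1,0,0,0,0,0,-0.3,0,0,0,0,0,-0.4,0,0.069,0,0,0,-0.4,0,0.069,0,0,0,-0.2,0,0,0,0,0,0,0,0,0,0,0,0,0,0,0])

```text
time: 36.62
position: [0.431, 0.1909, 0.2175]
tool_rot: [0.69, 0.724, -0.0, -0.001]
ft_force: [0.0, -0.2, 0.3]
opening: 0.82
gripper_force: 0.0
```

```bash
python3 look.py w11.png; python3 -c "
from h import *
save(capture('side'),'side1.png')
t=np.load('tray.npy')
v=np.load('pose.npy');c=cam('wrist',dict(position=v[:3],tool_rot=v[3:]))
b=cv2.imread('pics/side1.png')[100:260,170:330];a=cv2.imread('pics/w11.png')
b=cv2.resize(b,(384,384));cv2.imwrite('pics/end.png',cv2.resize(np.hstack([a,b]),(800,343)))"
```

```text
t 36.625 pos [0.431  0.1909 0.2175]
red 281 [254.7 208.6] [0.4356 0.1346] tray [ 0.0668 -0.0011] 
red 754 [492.4 294.8] [0.7891 0.0184] tray [-0.0655 -0.349 ] 
yellow 139 [239.8  10.8] [0.4076 0.367 ] tray [0.3002 0.0161] 
yellow 226 [254.4 306.6] [ 0.4425 -0.0187] tray [-0.0867 -0.001 ] 
green 2980 [458.8  18.1] [0.6535 0.3713] tray [ 0.2933 -0.2297] 
green 251 [254.6 260.1] [0.4391 0.058 ] tray [-0.0099 -0.0011] 
dark 2656 [255.8  49.9] [0.4274 0.3281] tray [ 0.2605 -0.0019]  rect z0.008 [array([430.8, 321.3]), array([101.5,  54.9]), np.float64(81.7)] rect z0.012 [array([430.8, 320.5]), array([100.3,  54.3]), np.float64(81.7)]
```

View pics/end.png

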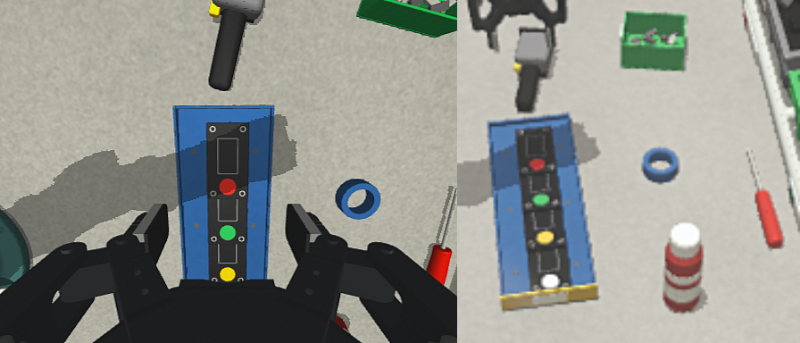

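All four plates are shingled in order along the tray centre line. Dabs in the left view are red (228,186), green (228,232) and yellow (228,274), and white shows at the stop in the side view. The bystanders look unmoved, so I'm handing in.

```bash
python3 -c "
from h import *
print(hand_in())"
```

```text
the job is handed in; nothing more can be done
None
```

The four cover plates are laid in the tray in order white, yellow, green, red, marked ends towards the stop. The final pictures show them evenly overlapped and in line, and I handed the job in at about 37 s with no verdict shown.

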